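Move a C-clamp to the next storage rail and park it in the saddle

ROBOT

A 6-joint arm with a two-finger parallel gripper is mounted at the origin on a cart in front of the work surface, level with it; the furniture and walls round the work are solid. World frame = base frame: x ahead of the robot, y to its left, z up, the work surface at z = 0. Lengths are in m, angles in rad, forces in N, time in s.
With the tool pointing down it reaches from about 0.25 to 0.775 m from the base axis. Payload 4 kg.
Tool frame: the origin (TCP) lies at the very end of the fingers, on their centre line; the grasp point (between the pads) lies 19 mm behind it; z points along the fingers, y is the line along which they close (so a half turn about z gives the same grasp; the last joint's range is limited). The gripper opens to 94 mm and grips with 3 to 60 N. Pads are 16 mm wide; open, the fingers measure 119 mm over their backs; the gripper's body (75 mm by 177 mm) begins 78 mm behind the grasp point.
Start: joints at [-1.365, 0.087, 1.371, -0, 1.684, -0.103], TCP at [0.167, -0.524, 0.206] pointing down, gripper open.
Joint ranges: [-3.1, 3.1], [-0.76, 2.03], [0.27, 2.55], [-1.08, 4.22], [0.17, 2.65], [-2.57, 2.57]. Speed limits (rad/s): [2.79, 2.79, 3.14, 3.14, 3.14, 3.14].

INTERFACE

Orientations are given as [roll, pitch, yaw] about the fixed x, y, z axes, in that order (R = Rz(yaw) Ry(pitch) Rx(roll)).
In Python, from bench import robot, snapshot, finder gives the robot as it stands.
- The arm moves only by the tool drive_tool, never from a script. Its argument "deltas" is text: rows parted by semicolons, each of 7 numbers parted by spaces: the shift along the tool's x, y, z each as a share of 100 mm, from -1 to 1, then the turn, a rotation vector about the tool's x, y, z each as a share of 90 degrees, from -1 to 1, then the finger opening in mm, from 0 to 94. In form: tx ty tz rx ry rz gripper; .... A call has 1 to 5 rows; each row is the pose to reach, as a shift and turn from the pose commanded when the call began, along the tool's axes at that moment; what a row does not reach only later rows make up. A row lasts 1/10 s, in which the tool goes at most 50 mm and 8.59 degrees, less where a joint would pass 70% of its speed; a pose out of reach is approached as far as the arm can. A call with a number of a shift or a turn outside -1 to 1 is refused whole. A call with a gripper value outside its range is refused whole. The fingers move at their own pace and stop on an object; the grip force is fixed at half the most. Time passes only in rows, so rows that repeat a pose let the fingers close. It gives the time, the measured TCP pose, the force, the opening and the grip force at its end, in the units of the state.
- robot.get_obs(): the state, without advancing time (a new reading comes with each control period).
- snapshot(name): name is "scene" or "top" or "wrist"; returns a dict with "img" (480x640x3 uint8, red, green, blue), "fx", "fy", "cx", "cy" (pixels), "D" ([k1, k2, p1, p2, k3] as OpenCV has them; the pictures are not rectified), "T" (4x4, takes a point from camera to world coordinates); the wrist camera has in their place "hand_eye" (4x4, takes a point from camera to tool coordinates, whose origin is the TCP and whose axes are the flange's). Camera axes: x right, y up, looking along -z (the intrinsics and any distortion apply to the point x, -y, -z); pixel columns grow to the right and rows downward; lengths in m; the calibration is good to about 2 mm. A picture is of the moment at which its call begins: read the wrist's pose just before it. There is no depth.
- robot.close_job(): hands the job in; it is judged then, once.
Trained networks look in the newest picture that a camera, given by its name, has taken for a name from the list of things; names that differ only in an ending like _2 or _b are one class to them, and where a whole thing is asked for, a point or a joint stands for the part that bears it (a point fixed in the world has none). Each returns a list of dicts, best first, with "confidence" (0 to 1); they miss things now and then, are a little off and sometimes report something else, mostly with a low value. They report only what shows in the picture. A call takes as long as a camera call. They do not tell look-alikes from the thing itself.
- finder.look_for(camera, thing): "xy" ([column, row] in pixels, amid what is visible of it).
- finder.masks_of(camera, thing): "region" (480x640 bool, what is visible of it) and "xy" ([column, row] in pixels, amid what is visible of it).
- finder.landmark_of(camera, thing): "xy" ([column, row] in pixels: a listed point, or the origin of a listed thing).
The state is a dict: "time": time; "joint_positions": joint angles; "qvel": joint speeds; "joint_torque": joint torques, N m; "tool_pos": TCP position; "ee_rot": TCP orientation; "wrist_force": force on the tool from outside, world axes, zero at the start; "wrist_torque": the same for the moment, N m; "width": finger opening in m; "finger_force": force on a finger pad.
Only numpy, scipy, OpenCV 4.12 (cv2) and the standard library are available. Lean on these libraries where they do the work, as an engineer would, in place of code of your own. Each camera call takes 0.05 s, during which the arm holds its last target. There are 200 camera calls.

TASK

The red C-clamp hangs on the rail of the blue rack. Lift it over that rail's end stop, carry it across and pass it over the end stop onto the green rail, then park it hanging level and square in the yellow saddle, down on the floor between the saddle's two lips, and let go. Do not drop the clamp, and leave the tape measure, the screw box and the mug where they are.

Things in the scene. Friction and masses are not known exactly. Their poses are not given: they have to be found in the camera images.
- blue_rack: Blue steel rack bolted to the bench; the clamp hangs on its rail at the start. A level flat bar (the rail) runs along the rack's x axis from its free end (-x, nearer the robot) 195 mm back to a post that does not rise above the rail. Origin: on the bench under the rail's centre line, 90 mm behind (+x) the inner face of the end stop; z up.
- green_rack: Green rack of the same shape and origin. On its rail sits a rigid yellow saddle, fixed in a new place each time, not reported: its centre is 55 to 115 mm behind the stop's inner face; feel or look for it. It is 38 mm along the rail, 24 wide: a cross lip 6 mm thick, 12 mm above the rail top, at either end, between them a floor 26 mm long, 6 mm above the rail top. A 7 mm knob is under it.
- blue_rack_tip (a point): Point on the blue rail: top surface (160 mm above the bench), centre of the width, at the inner (+x) face of the end stop. Axes as the rack's. The rail is 20 mm wide and 10 mm thick; the end stop beyond this point (-x) is 6 mm thick, 20 mm wide and rises 15 mm above the rail top.
- green_rack_tip (a point): The same point on the green rail; same sizes.
- clamp_bar (a point): Red C-clamp, 135 x 118 x 20 mm, 0.3 to 0.65 kg. The point is in the straight top bar of its frame, mid-thickness, above the centre of mass. Bar: 29 mm tall (underside, which rests on the rail, 15 mm below the point), 16 to 20 mm thick, straight 28 mm either side. Axes: y up, z along the rail (rack +x), x along the bar. Pinch it from above, fingers closing along the rail, tips above its underside.
- clamp_window (a point): Centre of the clamp's window. The clamp is wound shut, so frame and screw form a closed loop with the rail through it. The window is 53 mm high, from the bar's underside down to the screw, and 56 mm wide; lifted more than about 42 mm off the bare rail, the screw strikes the rail from below. Axes as clamp_bar.
- tape_measure: Yellow tape measure standing on the bench, 36 x 98 x 64 mm, loose; leave alone. Origin: centre of its underside.
- screw_box: Blue and orange cardboard screw box, 65 x 90 x 43 mm, loose; leave alone. Origin: centre of its underside.
- coffee_mug: Pink mug, 86 x 116 x 94 mm, loose; leave alone. Origin: centre of its underside.
Not all that is in view belongs to the job. There is more than one size of the part that bears clamp_bar; the job needs the largest.

How it is judged:
By the outcome, as a careful person would: the job done as asked, in the order asked, and still so for the second after the job is handed in, with the robot touching nothing.
It also fails if it takes over 48 s, if anything falls off the work surface, if the arm or the gripper's body presses on something with over 40 N, if the wrist force passes 120 N, or if a joint passes its speed limit or range.

## Working session

There is one attempt and no reset: what is moved stays moved. The work goes in short steps, Python scripts to look and compute and a tool call to move; the robot and the scene stay as the last step left them, time stands still between calls to the robot, and variables do not carry over. Pictures are saved under pics/ and viewed, at most 13 in all, crops included, and the job is handed in when it is done.

Besides the shell and the picture viewer there is one more tool, called after "Emit:" as name(argument=value, ...), one argument or row to a line, values as JSON. drive_tool: Moves the arm, as the interface text tells. Shift numbers are shares of 100 mm and turn numbers shares of 90 degrees, none past 1 either way. Its arguments: {"type":"object","properties":{"deltas":{"type":"string"}},"required":["deltas"]}

```bash
ls; mkdir -p pics
cat > h.py <<'E'
import numpy as np, cv2
from scipy.spatial.transform import Rotation as R
from bench import robot, snapshot, finder
def ray(s,xy,T=None):
    T=s["T"] if T is None else T
    K=np.array([[s["fx"],0,s["cx"]],[0,s["fy"],s["cy"]],[0,0,1.]])
    u=cv2.undistortPoints(np.array([[xy]],float),K,np.array(s["D"],float))[0,0]
    d=T[:3,:3]@np.array([u[0],-u[1],-1]); return T[:3,3],d
def atz(s,xy,z,T=None):
    o,d=ray(s,xy,T); return o+d*(z-o[2])/d[2]
def tri(rays):
    A=0;b=0
    for o,d in rays:
        d=d/np.linalg.norm(d);P=np.eye(3)-np.outer(d,d);A=A+P;b=b+P@o
    return np.linalg.solve(A,b)
def proj(s,p,T=None):
    T=s["T"] if T is None else T
    c=T[:3,:3].T@(np.array(p)-T[:3,3]); K=np.array([[s["fx"],0,s["cx"]],[0,s["fy"],s["cy"]],[0,0,1.]])
    return cv2.projectPoints(np.array([[c[0],-c[1],-c[2]]]),np.zeros(3),np.zeros(3),K,np.array(s["D"],float))[0][0,0]
def toolT():
    o=robot.get_obs();T=np.eye(4);T[:3,:3]=R.from_euler('xyz',o["ee_rot"]).as_matrix();T[:3,3]=o["tool_pos"];return T
def wrist():
    T=toolT();s=snapshot("wrist");s["T"]=T@s["hand_eye"];return s
E
python3 - <<'E'
from h import *
np.set_printoptions(precision=4,suppress=True)
o=robot.get_obs();print(o["time"],o["tool_pos"],o["ee_rot"],o["width"])
S={n:snapshot(n) for n in("scene","top")}
for n,s in S.items(): cv2.imwrite(f"pics/{n}0.png",s["img"][:,:,::-1]);print(n,s["T"],s["fx"])
for t in["blue_rack_tip","green_rack_tip","blue_rack","green_rack","clamp_bar","clamp_window","tape_measure","screw_box","coffee_mug"]:
    for n in S:
        print(t,n,[(np.round(d["xy"],1).tolist(),round(float(d["confidence"]),2)) for d in finder.landmark_of(n,t)][:4])
E
```

```text
pics
0.0 [ 0.167  -0.5234  0.2043] [-3.1394 -0.0002  0.3088] 0.09436720601341267
scene [[-0.4294  0.4112 -0.8041 -0.4019]
 [-0.9028 -0.1723  0.394   0.5434]
 [ 0.0235  0.8951  0.4452  0.6543]
 [ 0.      0.      0.      1.    ]] 547.0922334499969
top [[-0.025   0.9985 -0.048   0.506 ]
 [-0.9996 -0.0245  0.0116  0.1012]
 [ 0.0105  0.0483  0.9988  1.2772]
 [ 0.      0.      0.      1.    ]] 492.2883234711055
blue_rack_tip scene [([261.5, 245.8], 0.7)]
blue_rack_tip top [([271.2, 241.1], 0.78)]
green_rack_tip scene [([416.9, 218.5], 0.7)]
green_rack_tip top [([441.1, 241.6], 0.58)]
blue_rack scene [([248.1, 290.3], 0.57)]
blue_rack top [([414.6, 212.2], 0.33)]
green_rack scene [([384.2, 265.9], 0.82), ([330.3, 278.4], 0.33)]
green_rack top [([410.9, 211.4], 0.74)]
clamp_bar scene [([277.4, 254.4], 0.92), ([243.3, 218.7], 0.9), ([386.1, 266.9], 0.72)]
clamp_bar top [([320.6, 154.3], 0.88), ([271.3, 195.5], 0.87), ([429.2, 324.0], 0.65)]
clamp_window scene [([285.4, 251.7], 0.95), ([243.2, 236.6], 0.56)]
clamp_window top [([272.5, 198.8], 0.85)]
tape_measure scene [([326.1, 280.0], 0.96)]
tape_measure top [([351.5, 219.9], 0.56)]
screw_box scene [([380.3, 325.4], 0.84), ([258.5, 242.2], 0.65)]
screw_box top [([360.9, 298.6], 0.73)]
coffee_mug scene []
coffee_mug top [([215.8, 278.5], 0.61)]
```

View pics/scene0.png

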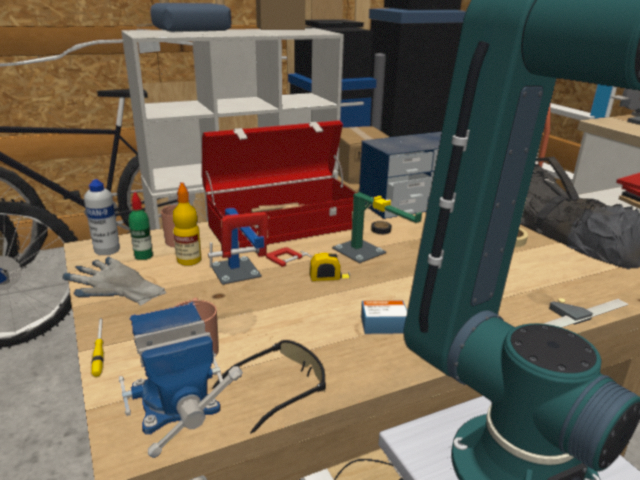

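View pics/top0.png

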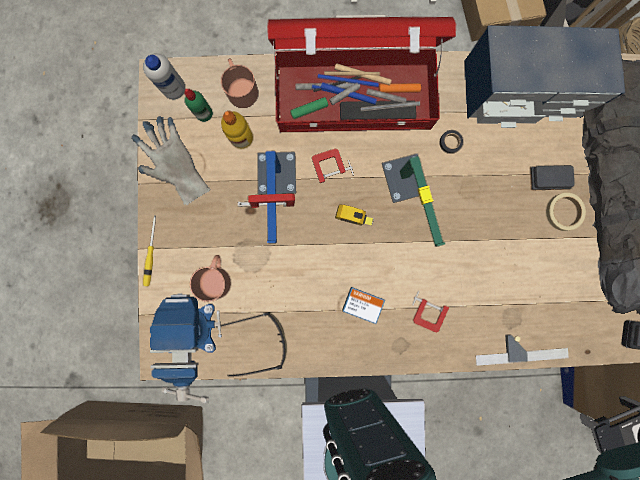

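Run:
```python
from h import *
np.set_printoptions(precision=4,suppress=True)
S={n:snapshot(n) for n in("scene","top")}
for t,z in(("blue_rack_tip",.16),("green_rack_tip",.16),("clamp_bar",.175),("clamp_window",.133)):
    c=[[d["xy"] for d in finder.landmark_of(n,t)] for n in S]
    for a in c[0]:
        print(t,'scene',np.round(a),atz(S["scene"],a,z))
    for b in c[1]: print(t,'top',np.round(b),atz(S["top"],b,z))
    for a in c[0]:
        for b in c[1]:
            print("  tri",np.round(a),np.round(b),tri([ray(S["scene"],a),ray(S["top"],b)]))
```

```text
blue_rack_tip scene [262. 244.] [0.5571 0.2073 0.16  ]
blue_rack_tip top [273. 240.] [0.5671 0.2079 0.16  ]
  tri [262. 244.] [273. 240.] [0.5665 0.2063 0.1558]
green_rack_tip scene [416. 217.] [ 0.5564 -0.1697  0.16  ]
green_rack_tip top [440. 241.] [ 0.556  -0.1727  0.16  ]
  tri [416. 217.] [440. 241.] [ 0.5567 -0.1716  0.1597]
clamp_bar scene [244. 219.] [0.6623 0.2104 0.175 ]
clamp_bar scene [278. 254.] [0.4762 0.204  0.175 ]
clamp_bar top [269. 197.] [0.6654 0.2136 0.175 ]
clamp_bar top [321. 156.] [0.7552 0.0936 0.175 ]
clamp_bar top [427. 323.] [ 0.3717 -0.1355  0.175 ]
  tri [244. 219.] [269. 197.] [0.6647 0.2118 0.1745]
  tri [244. 219.] [321. 156.] [0.7831 0.1308 0.112 ]
  tri [244. 219.] [427. 323.] [0.4309 0.0866 0.3064]
  tri [278. 254.] [269. 197.] [0.657  0.1814 0.0936]
  tri [278. 254.] [321. 156.] [0.7916 0.0876 0.0044]
  tri [278. 254.] [427. 323.] [0.4233 0.0458 0.2214]
clamp_window scene [243. 237.] [0.6588 0.2151 0.133 ]
clamp_window top [327. 165.] [0.7434 0.0801 0.133 ]
clamp_window top [274. 201.] [0.6617 0.2059 0.133 ]
clamp_window top [431. 318.] [ 0.3798 -0.1524  0.133 ]
  tri [243. 237.] [327. 165.] [0.7738 0.1267 0.0662]
  tri [243. 237.] [274. 201.] [0.6636 0.2098 0.1295]
  tri [243. 237.] [431. 318.] [0.4367 0.0805 0.2708]
```

The clamp on the blue rail is at about (244,219) in the scene picture and (269,197) in the top one. The other two red clamps, at (325,163) and (430,315) in the top picture, are decoys lying on the bench. The yellow saddle is at about (425,194) on the green rail. Next I fit the rail axes and move the wrist camera in.

```bash
cat >> h.py <<'E'
def hsv(s): return cv2.cvtColor(s["img"],cv2.COLOR_RGB2HSV)
def target(p,yaw,pitchroll=None):
    "deltas tool frame (shares) from commanded≈measured pose to TCP p, pointing down with yaw"
    T=toolT();g=R.from_euler('xyz',[np.pi,0,yaw])
    d=T[:3,:3].T@(np.array(p)-T[:3,3])/.1
    r=(R.from_matrix(T[:3,:3]).inv()*g).as_rotvec()/(np.pi/2)
    return np.round(np.r_[d,r],3)
E
python3 - <<'E'
from h import *
np.set_printoptions(precision=4,suppress=True)
s=snapshot("top");h=hsv(s)
def seg(lo,hi,box,z):
    m=cv2.inRange(h,lo,hi);k=np.zeros_like(m);x0,x1,y0,y1=box;k[y0:y1,x0:x1]=m[y0:y1,x0:x1]
    v,u=np.nonzero(k);P=np.array([atz(s,(a,b),z) for a,b in zip(u,v)])[:,:2]
    c=P.mean(0);w=np.linalg.svd(P-c)[2][0];w*=np.sign(w[0]);t=(P-c)@w
    print(len(P),"c",c,"yaw",np.degrees(np.arctan2(w[1],w[0])),"ends",c+w*t.min(),c+w*t.max()); return h[v,u].mean(0)
print(seg((100,120,60),(125,255,255),(255,285,145,250),.16))
print(seg((45,80,30),(90,255,255),(400,450,150,250),.16))
print(seg((22,150,120),(35,255,255),(412,440,175,210),.17))
print(seg((0,150,80),(8,255,255),(240,300,185,215),.189)); 
print(target([.5,-.14,.33],np.pi/2+.28))
E
```

```text
732 c [0.6732 0.2096] yaw -0.7078659286488519 ends [0.5635 0.211 ] [0.7731 0.2084]
[108.0505 177.5765 153.3361]
719 c [ 0.6588 -0.1391] yaw 17.323188585808044 ends [ 0.5473 -0.1739] [ 0.7496 -0.1108]
[ 78.6439 114.1363 102.2698]
175 c [ 0.6631 -0.1414] yaw 15.531917529174118 ends [ 0.6448 -0.1465] [ 0.6813 -0.1363]
[ 28.8743 197.1829 230.88  ]
374 c [0.66   0.2072] yaw -89.13537101962878 ends [0.6593 0.2586] [0.6608 0.156 ]
[  1.1684 180.3422 165.5775]
[ 4.338 -2.647 -1.245  0.     0.    -0.982]
```

Emit:
drive_tool(
  deltas="0.5 -0.3 -0.45 0 0 -0.09 94;1 -0.61 -0.9 0 0 -0.18 94;1 -0.61 -0.9 0 0 -0.27 94;1 -0.61 -0.9 0 0 -0.36 94;1 -0.61 -0.9 0 0 -0.45 94",
)

```text
time: 2.05
tool_pos: [0.245, -0.4351, 0.2977]
ee_rot: [3.138, 0.003, 1.024]
wrist_force: [-0.1, -0.4, -1.2]
width: 0.094
finger_force: 0.0
```

Emit:
drive_tool(
  deltas="0.3 0.1 0 0 0 -0.09 94;0.6 0.2 0 0 0 -0.18 94;1 0.3 0 0 0 -0.27 94;1 0.3 0 0 0 -0.353 94;1 0.3 0 0 0 -0.353 94",
)

```text
time: 2.55
tool_pos: [0.3228, -0.3656, 0.2957]
ee_rot: [3.141, 0.001, 1.572]
wrist_force: [0.4, -0.2, 0.4]
width: 0.094
finger_force: 0.0
```

Emit:
drive_tool(
  deltas="0.3 0.3 0 0 0 0 94;0.6 0.6 0 0 0 0 94;1 1 0 0 0 0 94;1 1 0 0 0 0 94",
)

```text
time: 2.95
tool_pos: [0.4244, -0.2637, 0.2953]
ee_rot: [3.141, -0.001, 1.572]
wrist_force: [0.2, 0.0, 0.6]
width: 0.0942
finger_force: 0.0
```

Emit:
drive_tool(
  deltas="0.3 0.3 0 0 0 0 94;0.6 0.5 0 0 0 0 94;0.9 0.7 0 0 0 0 94;0.9 0.7 0 0 0 0 94",
)

```text
time: 3.35
tool_pos: [0.4933, -0.1746, 0.2951]
ee_rot: [-3.141, -0.001, 1.571]
wrist_force: [0.1, -0.2, -0.2]
width: 0.0942
finger_force: 0.0
```

Run:
```python
from h import *
np.set_printoptions(precision=4,suppress=True)
o=robot.get_obs();print(o["time"],o["tool_pos"],o["ee_rot"],o["joint_positions"])
s=wrist();print(s["hand_eye"],s["fx"])
print(proj(s,[.556,-.171,.16]),proj(s,[.663,-.141,.17]))
cv2.imwrite("pics/w1.png",s["img"][:,:,::-1])
print(finder.landmark_of("wrist","green_rack_tip"))
```

```text
3.35 [ 0.4933 -0.1746  0.2951] [-3.1415 -0.0011  1.5715] [-0.4492  0.0279  1.2571  0.0009  1.8572 -0.4496]
[[ 0.0002  0.9724  0.2332  0.0666]
 [ 1.      0.     -0.0011 -0.0006]
 [-0.0011  0.2332 -0.9724 -0.1789]
 [ 0.      0.      0.      1.    ]] 387.6254662042443
[397.3864 224.8257] [539.0916 189.6455]
[{'xy': [393.3, 225.4], 'confidence': 0.97}]
```

View pics/w1.png

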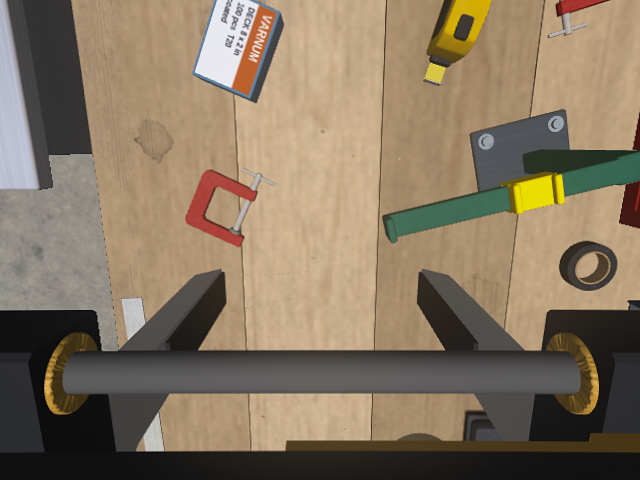

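The stop is at (392,228) and the saddle spans columns 509–565 at row about 193. I'll move over the saddle for a better fix.

Emit:
drive_tool(
  deltas="0 0.4 0 0 0 0 94;0 0.8 0 0 0 0 94;0 0.9 0 0 0 0 94;0 0.9 0 0 0 0 94",
)

```text
time: 3.85
tool_pos: [0.5821, -0.1782, 0.294]
ee_rot: [-3.139, -0.0, 1.568]
wrist_force: [-0.8, -0.1, -0.1]
width: 0.0943
finger_force: 0.0
```

Run:
```python
from h import *
np.set_printoptions(precision=4,suppress=True)
s=wrist();print(toolT()[:3,3])
cv2.imwrite("pics/w2.png",s["img"][:,:,::-1])
print(atz(s,finder.landmark_of("wrist","green_rack_tip")[0]["xy"],.16))
h=hsv(s)
m=cv2.inRange(h,(22,120,80),(35,255,255))
n,l,st,c=cv2.connectedComponentsWithStats(m)
for i in range(1,n):
    if st[i,4]>100: print(st[i],c[i])
print(proj(s,[.556,-.171,.16]),proj(s,[.663,-.141,.17]))
u,v=map(int,proj(s,[.61,-.145,.165]))
crop=s["img"][max(0,v-120):v+120,max(0,u-160):u+160,::-1];print("origin",max(0,u-160),max(0,v-120))
cv2.imwrite("pics/w2c.png",cv2.resize(crop,None,fx=2.5,fy=2.5,interpolation=cv2.INTER_CUBIC))
```

```text
[ 0.5814 -0.178   0.2949]
[ 0.622  -0.1385  0.16  ]
[ 348    0   49   59 1386] [371.7266  23.539 ]
[347  58  20  21 285] [356.4632  68.3439]
[ 394  167   58   43 1685] [424.1092 187.2409]
[290.0764 220.6747] [426.0017 184.6895]
origin 197 69
```

View pics/w2c.png

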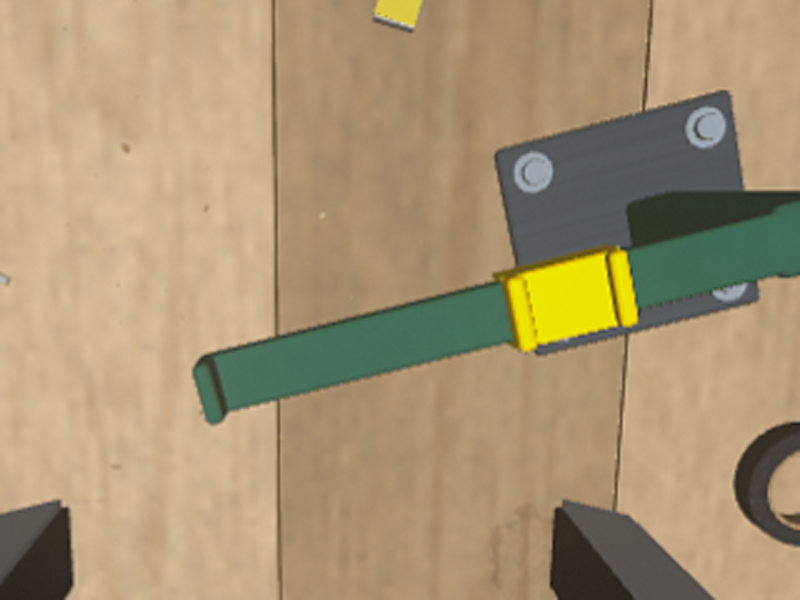

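The crop shows the stop's inner foot at (223,382) in crop pixels, with the front lip top centred at (521,313) and the back lip top at (623,287). I convert these to world coordinates.

Run:
```python
from h import *
np.set_printoptions(precision=4,suppress=True)
s=wrist();f=lambda x,y,z:atz(s,(x/2.5+197,y/2.5+69),z)
tip=f(223,382,.16);a=f(521,313,.172);b=f(623,287,.172);e1=f(750,243,.16)
st=f(209,390,.175)
print("tip",tip,"stopc",st,"lips",a,b,"sep",np.linalg.norm(b-a),"c",(a+b)/2)
w=e1-tip;print("rail yaw",np.degrees(np.arctan2(w[1],w[0])), "saddle yaw",np.degrees(np.arctan2(*(b-a)[1::-1])))
print("tip-saddle",np.linalg.norm(((a+b)/2-tip)[:2]), "dir",np.degrees(np.arctan2(*((a+b)/2-tip)[1::-1])))
for p,q in (((218,352),(500,285)),((228,411),(515,344)),((634,247),(770,213)),((637,307),(790,275))):
    d=f(*q,.16)-f(*p,.16);print(np.degrees(np.arctan2(d[1],d[0])))
```

```text
tip [ 0.5519 -0.1719  0.16  ] stopc [ 0.5488 -0.1716  0.175 ] lips [ 0.6466 -0.1479  0.172 ] [ 0.6778 -0.14    0.172 ] sep 0.03218737768388323 c [ 0.6622 -0.144   0.172 ]
rail yaw 14.761123587844681 saddle yaw 14.301164157024788
tip-saddle 0.11376457069163352 dir 14.218878440673278
13.254608795726162
13.227454201730023
13.869221324131043
11.800658404856222
```

Run:
```python
from h import *
np.set_printoptions(precision=4,suppress=True)
S={"w":wrist(),"t":snapshot("top")}
for n,s in S.items():
    a,b=[proj(s,p) for p in([.565,-.169,.16],[.635,-.150,.16])]
    g=s["img"].astype(float);h=hsv(s)
    # greenness/brightness profile across the rail; edges by half level
    E=[]
    for t in np.linspace(0.,1,25):
        c=a+(b-a)*t;d=(b-a)/np.linalg.norm(b-a);nrm=np.array([-d[1],d[0]])
        r=np.arange(-16,16,.25) if n=="w" else np.arange(-9,9,.25)
        q=(c+r[:,None]*nrm).astype(np.float32)
        col=cv2.remap(s["img"],q[:,0],q[:,1],cv2.INTER_LINEAR)[:,0].astype(float)
        red=col[:,0]; lo=np.median(red[abs(r)<2]);hi=np.median(np.r_[red[:6],red[-6:]])
        ins=np.abs(r)[red<(lo+hi)/2];k=np.nonzero(red<(lo+hi)/2)[0]
        E.append((c+r[k[0]]*nrm,c+r[k[-1]]*nrm))
    E=np.array(E);L=[]
    for i in(0,1):
        P=np.array([atz(s,e,.16)[:2] for e in E[:,i]]);vx,vy,x0,y0=cv2.fitLine(P.astype(np.float32),cv2.DIST_HUBER,0,.01,.01).ravel()
        L.append((np.degrees(np.arctan(vy/vx)),y0+(.6-x0)*vy/vx));
    print(n,np.array(L),"width",abs(L[0][1]-L[1][1])*np.cos(.25),"y at .6",(L[0][1]+L[1][1])/2)
    for t in["green_rack_tip"]:
        print(atz(s,finder.landmark_of("wrist" if n=="w" else "top",t)[0]["xy"],.16))
o=robot.get_obs();print(o["tool_pos"],o["ee_rot"])
```

```text
w [[14.127  -0.1489]
 [14.2102 -0.1701]] width 0.020488809211735588 y at .6 -0.15948963
[ 0.5519 -0.1735  0.16  ]
t [[14.3542 -0.1471]
 [14.1036 -0.1683]] width 0.020586409552143137 y at .6 -0.15771785
[ 0.5516 -0.1746  0.16  ]
[ 0.5814 -0.1768  0.2965] [3.1403 0.0008 1.5693]
```

Emit:
drive_tool(
  deltas="0.3 0 0 0 0 0 94;0.8 0 0 0 0 0 94;1 0 0 0 0 0 94",
)

```text
time: 4.5
tool_pos: [0.5816, -0.0735, 0.2964]
ee_rot: [3.14, -0.001, 1.572]
wrist_force: [0.3, 0.2, 0.1]
width: 0.0941
finger_force: 0.0
```

Emit:
drive_tool(
  deltas="0.4 0 0 0 0 0 94;0.8 0 0 0 0 0 94;1 0 0 0 0 0 94",
)

```text
time: 4.8
tool_pos: [0.5816, 0.0264, 0.2963]
ee_rot: [3.14, -0.001, 1.573]
wrist_force: [0.6, -0.6, 0.4]
width: 0.0942
finger_force: 0.0
```

Emit:
drive_tool(
  deltas="0.4 0.2 0 0 0 0 94;0.8 0.3 0 0 0 0 94;1 0.3 0 0 0 0 94;1 0.3 0 0 0 0 94;1 0.3 0 0 0 0 94",
)

```text
time: 5.3
tool_pos: [0.6121, 0.1232, 0.2959]
ee_rot: [3.141, 0.001, 1.571]
wrist_force: [0.1, 0.7, -0.4]
width: 0.0939
finger_force: 0.0
```

Run:
```python
from h import *
np.set_printoptions(precision=4,suppress=True)
o=robot.get_obs();print(o["time"],o["tool_pos"],o["ee_rot"])
s=wrist()
for t,z in(("blue_rack_tip",.16),("clamp_bar",.175),("clamp_window",.133)):
    for d in finder.landmark_of("wrist",t): print(t,d["xy"],round(d["confidence"],2),atz(s,d["xy"],z))
u,v=map(int,proj(s,[.62,.21,.165]));u0,v0=max(0,u-160),max(0,v-120)
cv2.imwrite("pics/w3c.png",cv2.resize(s["img"][v0:v+120,u0:u+160,::-1],None,fx=2.5,fy=2.5,interpolation=cv2.INTER_CUBIC));print(u0,v0)
```

```text
5.3 [0.6121 0.1232 0.2959] [3.1411 0.0009 1.5705]
clamp_bar [469.8, 237.5] 0.63 [0.7298 0.1191 0.175 ]
clamp_bar [388.7, 118.4] 0.57 [0.6618 0.2095 0.175 ]
clamp_window [153.0, 423.7] 0.92 [ 0.4409 -0.0854  0.133 ]
clamp_window [445.2, 241.3] 0.75 [0.7245 0.1056 0.133 ]
clamp_window [379.0, 121.1] 0.71 [0.6607 0.2101 0.133 ]
clamp_window [335.0, 290.0] 0.22 [0.6249 0.0587 0.133 ]
171 0
```

View pics/w3c.png

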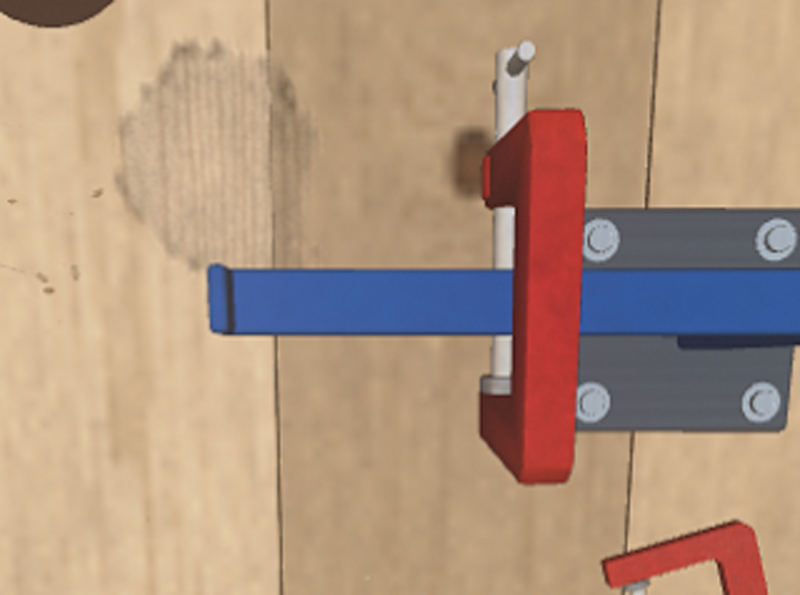

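The clamp's bar top face has corners at (530,110), (585,112), (517,480) and (572,480), and the stop's inner foot is at (236,301). I compute the bar position and yaw.

Run:
```python
from h import *
np.set_printoptions(precision=4,suppress=True)
s=wrist();f=lambda x,y,z:atz(s,(x/2.5+171,y/2.5),z)
for p in((527,130),(517,465),(584,130),(572,465),(521,300),(579,300)): print(p,f(*p,.189))
print("tip",f(236,301,.16),"rail edges",f(300,269,.16),f(300,334,.16),f(700,269,.16),f(700,334,.16))
c=snapshot("top");
for t in("clamp_bar","blue_rack_tip"):
    for d in finder.landmark_of("top",t): print(t,d["xy"],atz(c,d["xy"],.175 if t[0]=='c' else .16))
print(target([.662,.2095,.1625],np.pi/2),toolT()[:3,3])
```

```text
(527, 130) [0.6536 0.2503 0.189 ]
(517, 465) [0.6538 0.16   0.189 ]
(584, 130) [0.669  0.2503 0.189 ]
(572, 465) [0.6699 0.16   0.189 ]
(521, 300) [0.6534 0.2063 0.189 ]
(579, 300) [0.6698 0.2063 0.189 ]
tip [0.5691 0.208  0.16  ] rail edges [0.5892 0.2174 0.16  ] [0.5888 0.1981 0.16  ] [0.7125 0.217  0.16  ] [0.714  0.1977 0.16  ]
clamp_bar [428.9, 321.6] [ 0.3754 -0.139   0.175 ]
[ 0.869  0.494  1.331  0.     0.    -0.001] [0.6124 0.1227 0.2956]
```

Emit:
drive_tool(
  deltas="0.4 0.25 0 0 0 0 94;0.8 0.45 0.1 0 0 0 94;0.86 0.49 0.5 0 0 0 94;0.86 0.49 0.9 0 0 0 94;0.86 0.49 0.9 0 0 0 94",
)

```text
time: 6.2
tool_pos: [0.6572, 0.2087, 0.195]
ee_rot: [-3.124, 0.004, 1.571]
wrist_force: [-0.4, -0.2, -2.0]
width: 0.0939
finger_force: 0.0
```

Run:
```python
from h import *
o=robot.get_obs();print(o["tool_pos"],o["ee_rot"])
for i in range(1):
    s=wrist();o=robot.get_obs();print(o["tool_pos"],o["ee_rot"],target([.6616,.209,.1635],np.pi/2))
```

```text
[0.65722675 0.20869478 0.19500138] [-3.12358375  0.00439817  1.57064119]
[0.65920247 0.20880163 0.20023012] [-3.13141823e+00  2.51999841e-03  1.57005027e+00] [ 0.003  0.028  0.367 -0.006  0.002 -0.   ]
```

Emit:
drive_tool(
  deltas="0 0 0.15 0 0 0 94;0 0 0.3 0 0 0 94;0 0 0.42 0 0 0 94;0 0 0.42 0 0 0 94;0 0 0.42 0 0 0 94",
)

```text
time: 6.75
tool_pos: [0.6615, 0.2093, 0.1636]
ee_rot: [3.142, 0.0, 1.57]
wrist_force: [-0.0, -0.1, 0.0]
width: 0.0939
finger_force: 0.0
```

Emit:
drive_tool(
  deltas="0 0 0 0 0 0 50;0 0 0 0 0 0 35;0 0 0 0 0 0 10;0 0 0 0 0 0 0;0 0 0 0 0 0 0",
)

```text
time: 7.25
tool_pos: [0.6615, 0.2095, 0.1636]
ee_rot: [3.141, 0.0, 1.57]
wrist_force: [0.9, -0.1, -0.8]
width: 0.0576
finger_force: 0.0
```

Emit:
drive_tool(
  deltas="0 0 0 0 0 0 0;0 0 0 0 0 0 0;0 0 0 0 0 0 0;0 0 0 0 0 0 0;0 0 0 0 0 0 0",
)

```text
time: 7.75
tool_pos: [0.6616, 0.2094, 0.1634]
ee_rot: [3.141, 0.0, 1.57]
wrist_force: [2.8, 0.2, 0.3]
width: 0.0176
finger_force: 1.6
```

Emit:
drive_tool(
  deltas="0 0 0 0 0 0 0;0 0 0 0 0 0 0;0 0 0 0 0 0 0;0 0 -0.03 0 0 0 0;0 0 -0.06 0 0 0 0",
)

```text
time: 8.25
tool_pos: [0.6602, 0.2093, 0.1676]
ee_rot: [-3.137, 0.001, 1.57]
wrist_force: [-0.3, -0.3, -4.5]
width: 0.0156
finger_force: 29.9
```

Emit:
drive_tool(
  deltas="0 0 -0.05 0 0 0 0;0 0 -0.1 0 0 0 0;0 0 -0.15 0 0 0 0;0 0 -0.2 0 0 0 0;0 0 -0.21 0 0 0 0",
)

```text
time: 8.75
tool_pos: [0.6619, 0.2096, 0.1919]
ee_rot: [3.14, -0.0, 1.57]
wrist_force: [-0.1, 0.1, -4.5]
width: 0.0154
finger_force: 29.9
```

Run:
```python
from h import *
np.set_printoptions(precision=4,suppress=True)
o=robot.get_obs();print(o["time"],o["tool_pos"],o["ee_rot"],o["wrist_force"],o["wrist_torque"],o["width"],o["finger_force"])
w=wrist();s=snapshot("scene");a=w["img"][:,:,::-1];b=cv2.resize(s["img"][170:300,170:310,::-1],(517,480),interpolation=cv2.INTER_CUBIC)
cv2.imwrite("pics/g1.png",cv2.resize(np.hstack([a,b]),(800,332),interpolation=cv2.INTER_AREA))
```

```text
8.75 [0.6619 0.2096 0.1919] [ 3.1396 -0.0004  1.5702] [-0.1425  0.1164 -4.5119] [-0.0814 -0.1069 -0.0116] 0.015392370937362409 29.949452709406614
```

View pics/g1.png

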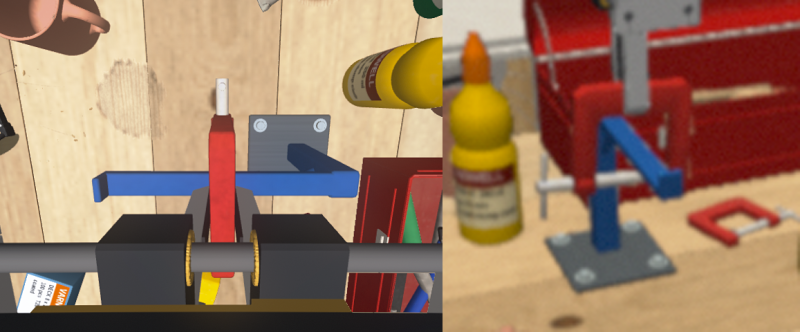

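The clamp is held, level and about 28 mm up, with the rail still inside its window. Now I take it out over the stop.

Emit:
drive_tool(
  deltas="0 -0.1 0 0 0 0 0;0 -0.3 0 0 0 0 0;0 -0.55 0 0 0 0 0;0 -0.8 0 0 0 0 0;0 -1 0 0 0 0 0",
)

```text
time: 9.35
tool_pos: [0.5599, 0.2095, 0.1902]
ee_rot: [-3.141, 0.0, 1.57]
wrist_force: [0.7, -0.3, -4.5]
width: 0.016
finger_force: 30.0
```

Emit:
drive_tool(
  deltas="0 -0.2 0 0 0 0 0;0 -0.4 0 0 0 0 0;0 -0.6 0 0 0 0 0;0 -0.7 0 0 0 0 0;0 -0.7 0 0 0 0 0",
)

```text
time: 9.85
tool_pos: [0.4906, 0.2097, 0.1908]
ee_rot: [3.141, -0.0, 1.571]
wrist_force: [-0.2, -0.1, -4.5]
width: 0.0159
finger_force: 30.0
```

Emit:
drive_tool(
  deltas="-0.1 0 0 0 0 0 0;-0.3 0 0 0 0 0 0;-0.55 0 0 0 0 0 0;-0.8 0 0 0 0 0 0;-1 0 0 0 0 0 0",
)

```text
time: 10.35
tool_pos: [0.4923, 0.1072, 0.1903]
ee_rot: [3.141, 0.001, 1.569]
wrist_force: [-0.7, 1.3, -5.7]
width: 0.0155
finger_force: 30.0
```

Emit:
drive_tool(
  deltas="-0.3 0 0 0 0 0 0;-0.6 0 0 0 0 0 0;-0.85 0 0 0 0 0 0;-1 0 0 0 0 0 0",
)

```text
time: 10.75
tool_pos: [0.492, 0.0064, 0.1904]
ee_rot: [3.141, 0.002, 1.567]
wrist_force: [-0.3, 0.4, -4.3]
width: 0.0155
finger_force: 30.0
```

Emit:
drive_tool(
  deltas="-0.3 0 0 0 0 0 0;-0.6 0 0 0 0 0 0;-0.85 0 0 0 0 0 0;-1 -0.1 0 0 0 0 0",
)

```text
time: 11.15
tool_pos: [0.4822, -0.0938, 0.1902]
ee_rot: [3.141, 0.002, 1.567]
wrist_force: [0.1, 0.7, -5.6]
width: 0.016
finger_force: 30.0
```

Emit:
drive_tool(
  deltas="-0.25 0 0 0 0 -0.04 0;-0.5 -0.05 0 0 0 -0.08 0;-0.75 -0.07 0 0 0 -0.12 0;-1 -0.07 0 0 0 -0.158 0;-1 -0.07 0 0 0 -0.158 0",
)

```text
time: 11.65
tool_pos: [0.4741, -0.1948, 0.1901]
ee_rot: [-3.14, 0.003, 1.814]
wrist_force: [0.8, 0.8, -4.7]
width: 0.0154
finger_force: 30.0
```

Emit:
drive_tool(
  deltas="0 0 0 0 0 0 0;0 0 0 0 0 0 0",
)

```text
time: 11.85
tool_pos: [0.4743, -0.1905, 0.1903]
ee_rot: [-3.141, -0.0, 1.818]
wrist_force: [-0.0, -0.7, -4.8]
width: 0.0155
finger_force: 30.0
```

Run:
```python
from h import *
np.set_printoptions(precision=4,suppress=True)
y=np.radians(14.2)
o=robot.get_obs();print(o["time"],o["tool_pos"],o["ee_rot"],o["wrist_force"],o["wrist_torque"])
w=wrist();s=snapshot("scene")
d=np.array([np.cos(y),np.sin(y),0]);tip=np.array([.552,-.1707,0])
print(target(tip-.08*d+[0,0,.191],np.pi/2+y),target(np.array([.6622,-.1429,.191]),np.pi/2+y))
for z in (.16,): print([atz(w,e["xy"],z) for e in finder.landmark_of("wrist","green_rack_tip")])
b=cv2.resize(s["img"][180:310,250:450,::-1],(739,480),interpolation=cv2.INTER_CUBIC)
cv2.imwrite("pics/g2.png",cv2.resize(np.hstack([w["img"][:,:,::-1],b]),(800,278),interpolation=cv2.INTER_AREA))
cv2.imwrite("pics/w4.png",w["img"][:,:,::-1])
```

```text
11.85 [ 0.4743 -0.1905  0.1903] [-3.1415 -0.0003  1.8178] [-0.0365 -0.7076 -4.8155] [-0.0145 -0.0683 -0.0428]
[-0.003  0.    -0.005  0.     0.     0.   ] [-0.005  1.937 -0.005  0.     0.     0.   ]
[array([ 0.5515, -0.1718,  0.16  ])]
```

View pics/g2.png

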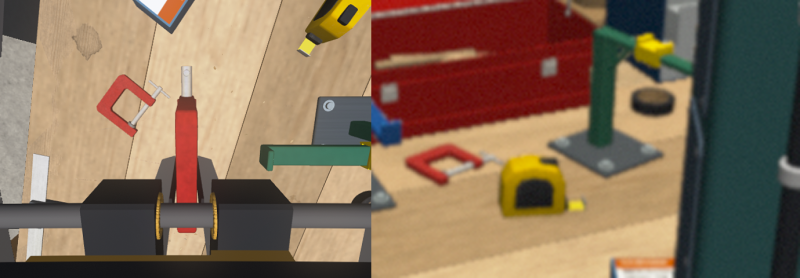

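The view matches the blue rail (same rail row, parallel to the gripper). I advance over the stop.

Emit:
drive_tool(
  deltas="0 0.1 0.02 0 0 0 0;0 0.3 0.02 0 0 0 0;0 0.55 0.02 0 0 0 0;0 0.8 0.02 0 0 0 0;0 1 0.02 0 0 0 0",
)

```text
time: 12.5
tool_pos: [0.5731, -0.1646, 0.1881]
ee_rot: [3.141, -0.0, 1.82]
wrist_force: [0.2, 0.5, -4.9]
width: 0.0157
finger_force: 30.0
```

Emit:
drive_tool(
  deltas="0 0.15 0 0 0 0 0;0 0.35 0 0 0 0 0;0 0.55 0 0 0 0 0;0 0.55 0 0 0 0 0;0 0.55 0 0 0 0 0",
)

```text
time: 13.0
tool_pos: [0.6246, -0.1517, 0.1876]
ee_rot: [-3.14, -0.001, 1.82]
wrist_force: [-0.1, 0.8, -4.8]
width: 0.0156
finger_force: 30.0
```

Run:
```python
from h import *
np.set_printoptions(precision=4,suppress=True)
y=np.radians(14.2)
o=robot.get_obs();print(o["time"],o["tool_pos"],o["ee_rot"],o["wrist_force"],o["wrist_torque"])
w=wrist();s=snapshot("top")
print(target(np.array([.6622,-.1429,.189]),np.pi/2+y))
for q in("a","b"):
    u0,v0={"a":(200,160),"b":(390,160)}[q]
c1=cv2.resize(w["img"][160:360,180:480,::-1],(800,533),interpolation=cv2.INTER_CUBIC)
cv2.imwrite("pics/g3.png",c1)
d=np.array([np.cos(y),np.sin(y),0])
c=np.array([.6622,-.1429,.172]);print([((proj(w,c+k*d)-[180,160])*800/300).round() for k in(-.019,-.013,.013,.019)])
```

```text
13.0 [ 0.6246 -0.1517  0.1876] [-3.1401 -0.0005  1.8195] [-0.0901  0.7677 -4.849 ] [ 0.0314 -0.0776  0.0376]
[-0.003  0.393 -0.008 -0.001 -0.    -0.   ]
[array([478., 313.]), array([508., 313.]), array([640., 313.]), array([670., 313.])]
```

View pics/g3.png

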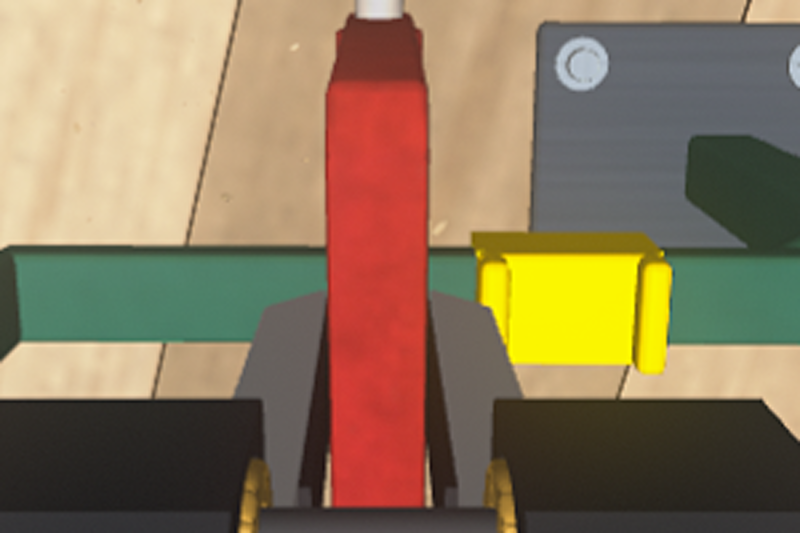

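The saddle lips are where predicted (479–508 and 638–671). The finger tips, though, are only 3.5 mm above the bar's underside and would hit the 6 mm lips. I'll set the clamp on bare rail, regrip higher, then park it.

Emit:
drive_tool(
  deltas="0 -0.1 0 0 0 0 0;0 -0.2 0 0 0 0 0;0 -0.3 0 0 0 0 0;0 -0.3 0.1 0 0 0 0;0 -0.3 0.15 0 0 0 0",
)

```text
time: 13.6
tool_pos: [0.5946, -0.1599, 0.1726]
ee_rot: [-3.141, -0.0, 1.818]
wrist_force: [0.4, 0.4, -5.7]
width: 0.0154
finger_force: 30.0
```

Emit:
drive_tool(
  deltas="0 0 0.03 0 0 0 0;0 0 0.06 0 0 0 0;0 0 0.08 0 0 0 0;0 0 0.08 0 0 0 0;0 0 0.08 0 0 0 0",
)

```text
time: 14.1
tool_pos: [0.5956, -0.1598, 0.1655]
ee_rot: [3.141, 0.0, 1.818]
wrist_force: [0.7, -0.1, -4.7]
width: 0.0156
finger_force: 30.0
```

Emit:
drive_tool(
  deltas="0 0 0.01 0 0 0 0;0 0 0.015 0 0 0 0;0 0 0.02 0 0 0 0;0 0 0.02 0 0 0 0",
)

```text
time: 14.5
tool_pos: [0.5955, -0.1599, 0.1636]
ee_rot: [3.141, 0.0, 1.818]
wrist_force: [0.2, -0.2, -4.3]
width: 0.0154
finger_force: 30.0
```

Emit:
drive_tool(
  deltas="0 0 0.005 0 0 0 0;0 0 0.01 0 0 0 0;0 0 0.01 0 0 0 0",
)

```text
time: 14.8
tool_pos: [0.5955, -0.1599, 0.1636]
ee_rot: [3.141, 0.001, 1.818]
wrist_force: [-2.3, -0.0, -0.6]
width: 0.0153
finger_force: 30.0
```

Emit:
drive_tool(
  deltas="0 0 0 0 0 0 20;0 0 0 0 0 0 26;0 0 0 0 0 0 26;0 0 -0.04 0 0 0 26;0 0 -0.08 0 0 0 26",
)

```text
time: 15.3
tool_pos: [0.5955, -0.1598, 0.1708]
ee_rot: [3.141, 0.0, 1.818]
wrist_force: [0.4, 0.1, -0.5]
width: 0.0256
finger_force: 0.0
```

Emit:
drive_tool(
  deltas="0 0 0 0 0 0 26;0 0 0 0 0 0 26",
)

```text
time: 15.5
tool_pos: [0.5956, -0.1599, 0.1709]
ee_rot: [3.141, 0.0, 1.818]
wrist_force: [-0.1, 1.4, -0.9]
width: 0.0262
finger_force: 0.0
```

Run:
```python
from h import *
np.set_printoptions(precision=4,suppress=True)
o=robot.get_obs();print(o["time"],o["tool_pos"],o["ee_rot"],o["wrist_force"],o["width"])
w=wrist();s=snapshot("scene")
a=w["img"][160:360,180:480,::-1]
b=cv2.resize(s["img"][190:290,340:440,::-1],(200,200),interpolation=cv2.INTER_CUBIC)
cv2.imwrite("pics/g4.png",cv2.resize(np.hstack([a,b]),(800,320),interpolation=cv2.INTER_CUBIC))
```

```text
15.5 [ 0.5956 -0.1599  0.1709] [3.141  0.0005 1.8183] [-0.0988  1.3946 -0.8636] 0.026159117868927446
```

View pics/g4.png

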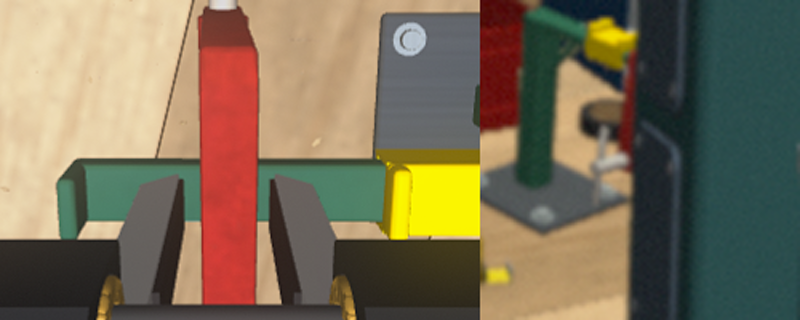

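Emit:
drive_tool(
  deltas="0 0 0 0 0 0 0;0 0 0 0 0 0 0;0 0 0 0 0 0 0;0 0 0 0 0 0 0;0 0 0 0 0 0 0",
)

```text
time: 16.1
tool_pos: [0.5956, -0.1597, 0.1704]
ee_rot: [3.141, -0.0, 1.818]
wrist_force: [1.4, 0.8, -0.9]
width: 0.0153
finger_force: 30.0
```

Emit:
drive_tool(
  deltas="0 0 0 0 0 0 0;0 0 -0.04 0 0 0 0;0 0 -0.1 0 0 0 0;0 0 -0.16 0 0 0 0;0 0 -0.21 0 0 0 0",
)

```text
time: 16.6
tool_pos: [0.5952, -0.1598, 0.1918]
ee_rot: [-3.141, -0.0, 1.818]
wrist_force: [-0.2, 0.2, -5.1]
width: 0.0159
finger_force: 30.0
```

Emit:
drive_tool(
  deltas="0 0.1 0 0 0 0 0;0 0.3 0 0 0 0 0;0 0.5 0 0 0 0 0;0 0.65 0 0 0 0 0;0 0.69 0 0 0 0 0",
)

```text
time: 17.1
tool_pos: [0.6638, -0.142, 0.1904]
ee_rot: [-3.141, -0.001, 1.82]
wrist_force: [-0.5, 0.1, -4.2]
width: 0.0154
finger_force: 30.0
```

Run:
```python
from h import *
np.set_printoptions(precision=4,suppress=True)
y=np.radians(14.2);d=np.array([np.cos(y),np.sin(y),0])
wrist();wrist();w=wrist()
o=robot.get_obs();print(o["time"],o["tool_pos"],o["ee_rot"],o["wrist_force"],o["wrist_torque"],o["width"])
print(target(np.array([.6622,-.1429,.177]),np.pi/2+y))
cv2.imwrite("pics/g5.png",cv2.resize(w["img"][160:360,180:480,::-1],(800,533),interpolation=cv2.INTER_CUBIC))
c=np.array([.6622,-.1429,.172]);print([((proj(w,c+k*d)-[180,160])*800/300).round() for k in(-.019,-.013,.013,.019)])
```

```text
17.25 [ 0.6621 -0.1428  0.191 ] [-3.1403 -0.0003  1.8185] [-0.0881 -0.1661 -4.4852] [-0.0662 -0.1168 -0.0312] 0.015673737294641048
[-0.001  0.001  0.14  -0.001 -0.    -0.   ]
[array([282., 306.]), array([312., 306.]), array([441., 306.]), array([471., 306.])]
```

View pics/g5.png

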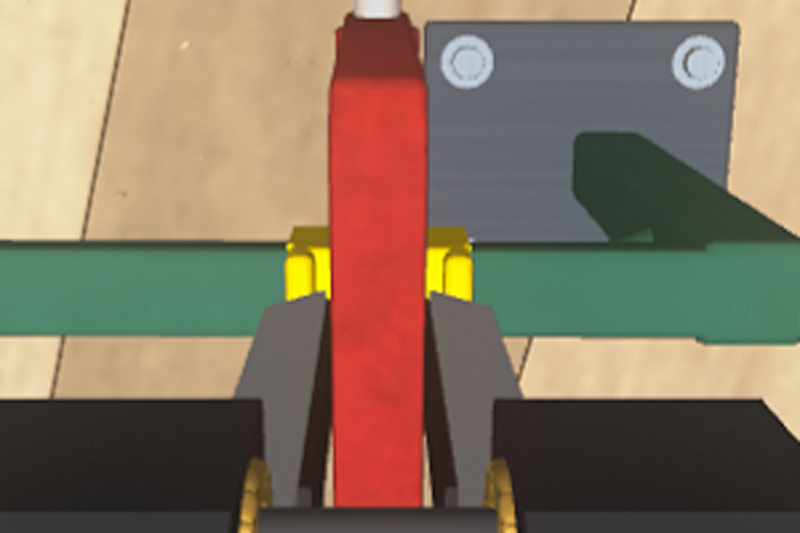

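The bar (332–425) is centred on the saddle (285–473), so I lower it.

Emit:
drive_tool(
  deltas="0 0 0.03 0 0 0 0;0 0 0.06 0 0 0 0;0 0 0.09 0 0 0 0;0 0 0.115 0 0 0 0;0 0 0.115 0 0 0 0",
)

```text
time: 17.75
tool_pos: [0.6618, -0.1429, 0.1793]
ee_rot: [-3.141, -0.001, 1.818]
wrist_force: [-0.2, -0.2, -6.2]
width: 0.0156
finger_force: 30.0
```

Emit:
drive_tool(
  deltas="0 0 0.01 0 0 0 0;0 0 0.02 0 0 0 0;0 0 0.025 0 0 0 0;0 0 0.025 0 0 0 0",
)

```text
time: 18.15
tool_pos: [0.6623, -0.1429, 0.1777]
ee_rot: [3.141, 0.0, 1.818]
wrist_force: [-0.6, -1.0, -4.5]
width: 0.0154
finger_force: 30.0
```

Emit:
drive_tool(
  deltas="0 0 0.005 0 0 0 0;0 0 0.01 0 0 0 0;0 0 0.01 0 0 0 0",
)

```text
time: 18.45
tool_pos: [0.6624, -0.1429, 0.1773]
ee_rot: [3.141, 0.001, 1.818]
wrist_force: [-1.5, 0.1, -1.4]
width: 0.016
finger_force: 30.0
```

Emit:
drive_tool(
  deltas="0 0 0.004 0 0 0 0;0 0 0.007 0 0 0 0;0 0 0.007 0 0 0 0",
)

```text
time: 18.75
tool_pos: [0.6624, -0.1429, 0.1771]
ee_rot: [3.14, 0.001, 1.818]
wrist_force: [-2.2, 0.8, 2.2]
width: 0.0153
finger_force: 30.0
```

Contact comes at floor height (underside about 0.166 m). I release and rise.

Emit:
drive_tool(
  deltas="0 0 0 0 0 0 18;0 0 0 0 0 0 24;0 0 0 0 0 0 30;0 0 -0.05 0 0 0 30;0 0 -0.1 0 0 0 30",
)

```text
time: 19.25
tool_pos: [0.6623, -0.143, 0.1858]
ee_rot: [-3.141, -0.0, 1.818]
wrist_force: [0.5, -0.1, 0.3]
width: 0.0301
finger_force: 0.0
```

Emit:
drive_tool(
  deltas="0 0 -0.2 0 0 0 40;0 0 -0.5 0 0 0 40;0 0 -0.9 0 0 0 40;0 0 -1 0 0 0 40;0 0 -1 0 0 0 40",
)

```text
time: 19.75
tool_pos: [0.6633, -0.1432, 0.2892]
ee_rot: [3.136, 0.003, 1.818]
wrist_force: [-0.5, -0.5, -0.3]
width: 0.0399
finger_force: 0.0
```

Run:
```python
from h import *
np.set_printoptions(precision=4,suppress=True)
w=wrist();s=snapshot("top")
o=robot.get_obs();print(o["time"],o["tool_pos"],o["wrist_force"],o["width"])
a=cv2.resize(w["img"][:,:,::-1],(533,400));b=cv2.resize(s["img"][120:270,380:480,::-1],(267,400),interpolation=cv2.INTER_CUBIC)
cv2.imwrite("pics/g6.png",np.hstack([a,b]))
```

```text
19.85 [ 0.6621 -0.1428  0.2843] [ 0.5984  0.7646 -0.2685] 0.04016965120523636
```

View pics/g6.png

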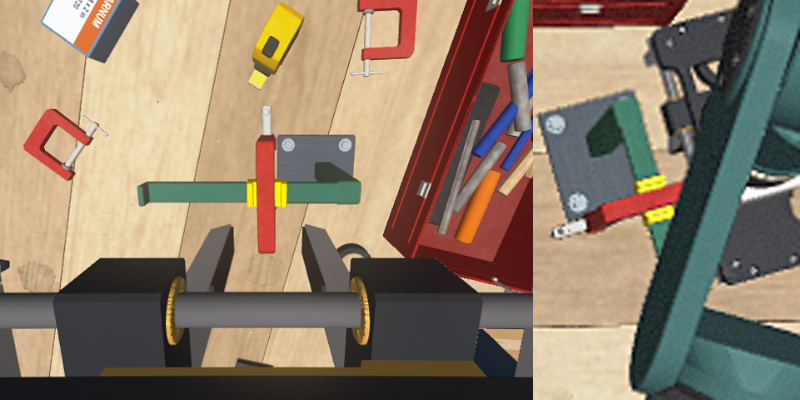

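The clamp sits square and centred between the yellow lips at (266,193), and the gripper is clear of it. I'm handing the job in.

```bash
python3 -c "
from bench import robot
print(robot.close_job())"
```

```text
the job is handed in; nothing more can be done
None
```

The clamp is parked in the yellow saddle on the green rail and released, and the job was handed in at about 20 s of the 48 s allowed. In the last pictures it sat square and centred between the two lips, but I judged it level only from the floor contact height, not from a side view. On the way I set it down briefly on the bare green rail to grip it higher. I never touched the tape measure, screw box or mug.

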